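# Hold the test fixture's lid down on a gas-sensor cartridge

## Task

Test the gas-sensor cartridge: set it gently, plug down, into the round nest of the open clamshell test fixture until its flange sits flat, and let go of it. Then bring the lid down without slamming it, press it fully down onto its stops and keep it held there: the lid springs open when released, so finish still holding it shut. Leave the other things on the bench where they are.

Things in the scene. Friction and masses are not known exactly. Their poses are not given: they have to be found in the camera images.
- cartridge_center (a point): Gas-sensor cartridge, loose, upright, round, 53 mm tall, about 120 g. From its foot up: black plug tapering from 38 mm diameter at the flat foot to 44 mm (0-24 mm); black flange 56 mm diameter (24-29 mm); aluminium cap 32 mm diameter (29-53 mm) with a dark disc on top: grip it by the cap. This point: on the axis, 26.5 mm above the foot; z up along the axis.
- fixture: Clamshell test fixture, fixed: grey box 230 x 190 mm, aluminium deck 52 mm high, black carrier with a round nest, clear lid in an aluminium frame. Origin on the bench under the nest's centre; x points to the hinge, y along the hinge. Box from x -100 to +130 mm, y -95 to +95. Two lid stops 94 mm high at x -88, y +-78; hinge blocks 114 mm high at x 113, y +-86.
- seat (a point): Centre of the nest's mouth on the top face of the black square carrier (98 mm wide; top 64 mm above the bench, 12 mm above the deck). The nest is a round hole of 47 mm diameter, open below: the plug goes in and the flange rests on the carrier. This point sinks with the carrier.
- carrier (a joint): Travel of the sprung carrier, m: 0 at rest (up), 0.008 fully down. Takes 6 N to start, 16 N fully down. The closing lid pushes it down through the cartridge: a rubber presser under the lid, 105 mm from the hinge axis, meets the cap when the lid is still about 0.08 rad open.
- lid (a joint): Opening angle of the lid, rad: 0 is shut, level, on its stops; 1.45 (83 degrees) is fully open. It starts open. Springs push it open all the way: about 3 N at the handle while swinging, rising to about 13 N (downwards) to reach the stops with the cartridge in the nest.
- lid_handle (a point): Middle of the lid's handle: round steel bar, 12 mm diameter, parallel to the hinge, 88 mm clear between its legs, 175 mm from the hinge axis along the lid and 46 mm off the lid's mid-plane (lid 12 mm thick, 190 mm long). Pinch it across from above; it can turn in the fingers. In the fixture's frame: shut x -70, z 146 mm; open x about 130, z 280 mm.
- lid_hinge (a point): Point on the lid's hinge axis: 100 mm above the bench, 105 mm on the fixture's +x side of the nest's centre. The axis runs along the fixture's y; the lid opens up and towards the fixture's +x.
- tin: Bystander: round aluminium flux tin, 54 mm diameter, 26 mm tall; origin under its centre.
- spool: Bystander: solder spool standing on one flange, 56 mm diameter, 38 mm tall; origin under its centre.
- meter: Bystander: multimeter in an orange holster lying on its back, 88 x 180 x 48 mm, its length along its y; origin under its centre.
- screwdriver: Bystander: screwdriver lying along its own x, 190 mm long.
- pump: Bystander: blue desoldering pump lying along its own x, about 195 mm long, 26 mm high; origin under its middle.
- tweezers: Bystander: steel tweezers lying along their own x, about 128 mm long, 8 mm high; origin under their middle.
- cutters: Bystander: side cutters with blue handles lying along their own x, about 145 mm long; origin near their pivot.

How it is judged:
By the outcome, as a careful person would: the job done as asked, in the order asked, and still so for the second after the job is handed in, while the arm keeps its last pose, push and grip.
It also fails if it takes over 64 s, if anything falls off the work surface, if the arm or the gripper's body presses on something with over 40 N, if the wrist force passes 120 N, or if a joint passes its speed limit or range.

## Robot

A 6-joint arm with a two-finger parallel gripper is mounted at the origin on the work surface. World frame = base frame: x ahead of the robot, y to its left, z up, the work surface at z = 0. Lengths are in m, angles in rad, forces in N, time in s.
With the tool pointing down it reaches from about 0.325 to 0.9 m from the base axis. Payload 6.1 kg.
Tool frame: the origin (TCP) lies on the centre line of the jaws, within the pads' length; the fingertips stand 22 mm ahead of it and the grasp point (between the pads) lies 3 mm ahead of it; y points along the fingers, z is the direction in which the jaws open and shut, and the axes are right-handed (so a half turn about y gives the same grasp; the last joint's range is limited). The gripper opens to 87 mm and grips with 3 to 60 N. Pads are 19 mm wide; open, the fingers measure 117 mm over their backs; the gripper's body (75 mm by 190 mm) begins 51 mm behind the grasp point.
Start: joints at [1.003, 0.22, 1.526, -0, 1.395, -0.126], TCP at [0.267, 0.565, 0.245] pointing down, gripper open.
Joint ranges: [-2.98, 2.98], [-0.91, 2.08], [0.09, 2.57], [-1.24, 4.39], [0.2, 2.65], [-2.68, 2.68]. Speed limits (rad/s): [2.57, 2.57, 3.01, 3.14, 3.14, 3.14].

## Interface

Orientations are given as a unit quaternion [w, x, y, z].
In Python, from bench import * gives the robot as it stands.
- The arm moves only by the tool arm_command, never from a script. Its arguments are lists of equal length, an entry for each row: "delta_rot": the turn, a rotation vector about the tool's x, y, z in units of 8 degrees (1.0 is 8 degrees), a list of three; "slide": the shift along the tool's x, y, z in units of 150 mm (1.0 is 150 mm), a list of three; "grip": the opening, from -1 (shut) to 1 (fully open). A call has 1 to 12 rows; each row shifts and turns the commanded pose from where the row before left it, along the tool's axes as they then stand; what a row does not reach is not made up. A row lasts 1/10 s, in which the tool goes at most 50 mm and 8.59 degrees, less where a joint would pass 70% of its speed; a pose out of reach is approached as far as the arm can. A call with a number of a shift or a turn outside -1 to 1 is refused whole. A call with a gripper value outside its range is refused whole. The fingers move at their own pace and stop on an object; "force" is the grip in N (left out, the last holds). Time passes only in rows, so rows that do not move let the fingers close. It gives the time, the measured TCP pose, the force and the opening at its end, in the units of the state.
- get_state(): the state, without advancing time (a new reading comes with each control period).
- capture(name): name is "scene" or "top" or "wrist"; returns the picture (420x560x3 uint8, red, green, blue); there is no depth.
- camera_model(name): a dict with "fov_y" (degrees; the focal length in pixels is half the picture's height over the tangent of half this angle, whatever the lens; pixels are square), "cx", "cy" (the principal point, pixels), "R" (3x3) and "t" (3): a world point X has camera coordinates R X + t. Camera axes: x right, y down, z forward; pixel columns grow to the right and rows downward; lengths in m; the calibration is good to about 2 mm. The wrist camera is an equidistant fisheye: a pixel r from the principal point sees the ray r / f radians off the axis. A picture is of the moment at which its call begins: read the wrist's pose just before it. camera_model takes no time and is no camera call; for the wrist camera it gives the pose at the moment of the call.
- sign_off(): hands the job in, once; it reports no verdict.
The state is a dict: "time": time; "q": joint angles; "qd": joint speeds; "joint_torque": joint torques, N m; "position": TCP position; "tcp_rot": TCP orientation; "contact_force": force on the tool from outside, world axes, zero at the start; "torque": the same for the moment, N m; "opening": finger opening in m.
Only numpy, scipy, OpenCV 4.12 (cv2) and the standard library are available. Lean on these libraries where they do the work, as an engineer would, in place of code of your own. Each camera call takes 0.05 s, during which the arm holds its last target. There are 200 camera calls.

## Working session

There is one attempt and no reset: what is moved stays moved. The work goes in short steps, Python scripts to look and compute and a tool call to move; the robot and the scene stay as the last step left them, time stands still between calls to the robot, and variables do not carry over. Pictures are saved under pics/ and viewed, about 8 in all and at most 12, crops included, and the job is handed in when it is done.

Besides the shell and the picture viewer there is one more tool, called after "Call:" in YAML: its name, and indented under it one key for each argument. arm_command: Moves the arm, as the interface text tells. Its arguments: {"type":"object","properties":{"delta_rot":{"type":"array"},"slide":{"type":"array"},"grip":{"type":"array"},"force":{"type":"number"}},"required":["delta_rot","slide","grip"]}

```bash
ls; mkdir -p pics; python3 - <<'E'
from bench import *
import cv2
s=get_state(); print({k:np.round(v,3) if 0 else v for k,v in s.items()})
for n in("scene","top"):
    im=capture(n); cv2.imwrite(f"pics/{n}0.png",im[:,:,::-1]); m=camera_model(n); print(n,m)
E
```

```text
pics
{'time': 0.0, 'q': array([ 1.00292256e+00,  2.21216858e-01,  1.52762443e+00, -2.74442180e-05,
        1.39470165e+00, -1.26114986e-01]), 'qd': array([-0.00134857,  0.00048289,  0.00101197,  0.00028042,  0.00015188,
       -0.00157644]), 'joint_torque': array([ 1.15353465e-03, -4.94602811e+01, -3.87379825e+01,  7.00323307e-02,
        5.68112894e-02, -1.80250331e-04]), 'position': array([0.26690832, 0.56449321, 0.24343591]), 'tcp_rot': array([-0.6892761 ,  0.69057947, -0.15514219,  0.15469117]), 'contact_force': array([-0.13116451,  0.43634378, -0.13494186]), 'torque': array([-0.08204893, -0.01154331,  0.03487764]), 'opening': 0.08702424801135233}
scene {'fov_y': 50.63190786029237, 'cx': 286.2717235797937, 'cy': 208.26385576528156, 'R': array([[ 0.88235067,  0.47055369,  0.00604316],
       [ 0.27537741, -0.50587068, -0.81747302],
       [-0.38160789,  0.72296201, -0.57593519]]), 't': array([-0.47448004, -0.04221888,  1.57761596])}
top {'fov_y': 49.73570660418963, 'cx': 283.92571010385393, 'cy': 208.2388872293889, 'R': array([[ 1.07922069e-01, -9.94159286e-01,  3.75049989e-04],
       [-9.74273966e-01, -1.05838457e-01, -1.98968489e-01],
       [ 1.97846065e-01,  2.11076895e-02, -9.80005816e-01]]), 't': array([-0.05346015,  0.52204787,  1.21517871])}
```

View pics/scene0.png

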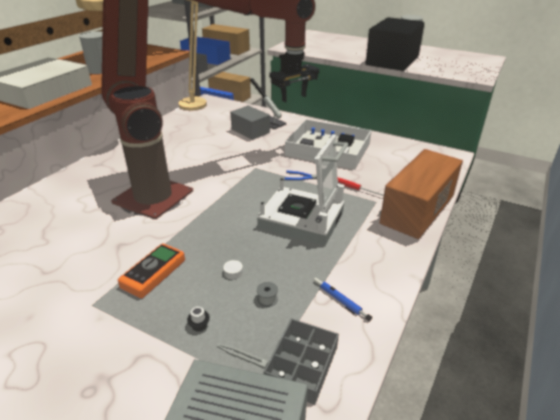

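View pics/top0.png

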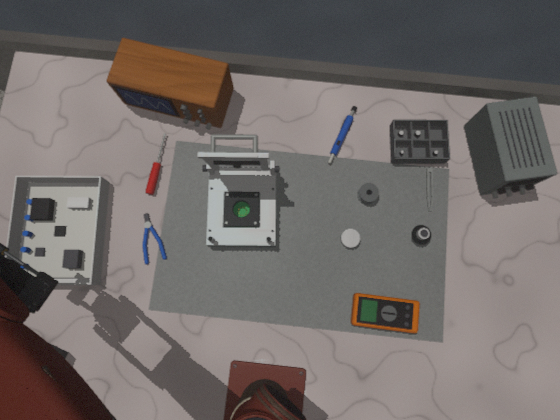

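The scene view shows the cartridge at (198,318) and the fixture at (298,207), lid open. The top view shows the cartridge at (422,234), the nest at (242,209), the tin at (351,239) and the spool at (369,193).

```bash
cat >h.py <<'E'
from bench import *
import cv2, numpy as np
def ray(n,u,v,m=None):
    m=m or camera_model(n); f=210/np.tan(np.radians(m["fov_y"]/2)); R,t=np.array(m["R"]),np.array(m["t"])
    p=np.array([u-m["cx"],v-m["cy"]])
    if n=="wrist":
        r=np.hypot(*p); a=r/f; d=np.array([*(p/max(r,1e-9)*np.sin(a)),np.cos(a)])
    else: d=np.array([*(p/f),1])
    return -R.T@t, R.T@d
def onz(n,u,v,z,m=None):
    o,d=ray(n,u,v,m); return o+d*(z-o[2])/d[2]
def proj(n,X,m=None):
    m=m or camera_model(n); f=210/np.tan(np.radians(m["fov_y"]/2)); c=np.array(m["R"])@X+m["t"]
    if n=="wrist":
        r=np.hypot(c[0],c[1]); a=np.arctan2(r,c[2]); return f*a*c[:2]/r+[m["cx"],m["cy"]]
    return f*c[:2]/c[2]+[m["cx"],m["cy"]]
E
python3 - <<'E'
from h import *
a=cv2.imread("pics/top0.png");b=cv2.imread("pics/scene0.png")
k=lambda i,x,y,w,h,s:cv2.resize(i[y:y+h,x:x+w],(w*s,h*s),interpolation=cv2.INTER_CUBIC)
c=np.zeros((600,800,3),np.uint8)
c[:600,:500]=k(a,190,130,100,120,5); c[:300,500:]=k(a,402,214,40,40,8)[:300,:300]; c[300:,500:]=k(b,178,298,40,40,8)[:300,:300]
cv2.imwrite("pics/crop1.png",c)
print(onz("top",424,232,.053),onz("scene",198,314,.053),onz("top",242,209,.064),onz("scene",298,206,.064))
E
```

```text
[ 0.49981799 -0.38943813  0.053     ] [ 0.50766462 -0.39536989  0.053     ] [0.50775483 0.11822376 0.064     ] [0.52073447 0.11092562 0.064     ]
```

View pics/crop1.png

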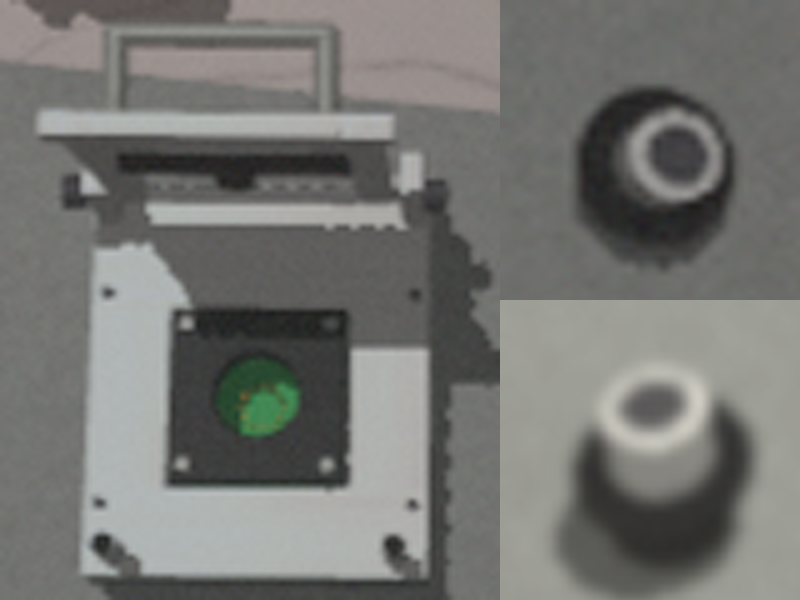

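The crop gives the cap disc at top (423.8,232.9) and scene (196.7,310.9). The carrier corners in the crop are (170,312), (350,310), (350,487) and (167,487), and the nest mouth is at (258,396).

```bash
python3 - <<'E'
from h import *
print("cap",onz("top",423.8,232.9,.053),onz("scene",196.7,310.9,.053))
P=[onz("top",190+x/5-.4,130+y/5-.4,.064) for x,y in((170,312),(350,310),(350,487),(167,487),(258,396))]
P=np.array(P)[:,:2];print(P, P[:4].mean(0)); print([np.linalg.norm(P[i]-P[(i+1)%4]) for i in range(4)])
xd=P[0]+P[1]-P[2]-P[3]; yd=P[0]+P[3]-P[1]-P[2]; print(np.degrees([np.arctan2(xd[1],xd[0]),np.arctan2(yd[1],yd[0])-np.pi/2]))
# deck front edge, z .052
D=np.array([onz("top",190+x/5-.4,130+y/5-.4,.052) for x,y in((95,245),(430,228),(430,575),(82,575))])[:,:2];print(D)
# handle
for x,y in((110,27),(335,27)): print(onz("top",190+x/5-.4,130+y/5-.4,.286))
print(camera_model("wrist"))
from scipy.spatial.transform import Rotation as R
s=get_state();q=s["tcp_rot"];print(R.from_quat(np.roll(q,-1)).as_matrix().round(4))
E
```

```text
cap [ 0.49724238 -0.38900556  0.053     ] [ 0.49892089 -0.38901754  0.053     ]
[[0.55024534 0.1754078 ]
 [0.5622422  0.07561818]
 [0.46290447 0.06375953]
 [0.45204153 0.16377101]
 [0.50807633 0.12049899]] [0.50685839 0.11963913]
[np.float64(0.10050816935995652), np.float64(0.10004305115932889), np.float64(0.10059969425187924), np.float64(0.09889085780657918)]
[6.78285113 6.52699034]
[[0.58707191 0.22488846]
 [0.61752763 0.03707408]
 [0.42079968 0.01499001]
 [0.40010557 0.20554002]]
[0.63379005 0.18601877 0.286     ]
[0.64521201 0.08094013 0.286     ]
{'fov_y': 65.70646984690485, 'cx': 282.2805185815088, 'cy': 208.60915238212039, 'R': array([[ 0.4274819 ,  0.90401874, -0.00305593],
       [ 0.87152039, -0.41121146,  0.26712796],
       [ 0.24023205, -0.11685567, -0.96365622]]), 't': array([-0.62280391, -0.03145209,  0.39114941])}
[[ 9.040e-01 -9.000e-04  4.276e-01]
 [-4.276e-01 -1.500e-03  9.040e-01]
 [-2.000e-04 -1.000e+00 -1.700e-03]]
```

Call:
arm_command:
  delta_rot:
    - [0, -1, 0]
    - [0, -1, 0]
    - [0, -1, 0]
    - [0, -1, 0]
    - [0, 0, 0]
    - [0, 0, 0]
    - [0, 0, 0]
    - [0, 0, 0]
    - [0, 0, 0]
    - [0, 0, 0]
    - [0, 0, 0]
    - [0, 0, 0]
  slide:
    - [0, 0, 0]
    - [0, 0, 0]
    - [0, 0, 0]
    - [0, 0, 0]
    - [0.036, 0, -0.295]
    - [0.036, 0, -0.295]
    - [0.036, 0, -0.295]
    - [0.036, 0, -0.295]
    - [0.036, 0, -0.295]
    - [0.036, 0, -0.295]
    - [0.036, 0, -0.295]
    - [0.036, 0, -0.295]
  grip: [1, 1, 1, 1, 1, 1, 1, 1, 1, 1, 1, 1]

```text
time: 1.3
position: [0.3511, 0.2167, 0.2443]
tcp_rot: [-0.706, 0.706, 0.041, -0.041]
contact_force: [2.0, -0.6, 1.0]
opening: 0.0868
```

Call:
arm_command:
  delta_rot:
    - [0, 0, 0]
    - [0, 0, 0]
    - [0, 0, 0]
    - [0, 0, 0]
    - [0, 0, 0]
    - [0, 0, 0]
    - [0, 0, 0]
    - [0, 0, 0]
    - [0, 0, 0]
    - [0, 0, 0]
    - [0, 0, 0]
    - [0, 0, 0]
  slide:
    - [0.036, 0, -0.295]
    - [0.036, 0, -0.295]
    - [0.036, 0, -0.295]
    - [0.036, 0, -0.295]
    - [0.036, 0, -0.295]
    - [0.036, 0, -0.295]
    - [0.036, 0, -0.295]
    - [0.036, 0, -0.295]
    - [0.036, 0, -0.295]
    - [0.036, 0, -0.295]
    - [0.036, 0, -0.295]
    - [0.036, 0, -0.295]
  grip: [1, 1, 1, 1, 1, 1, 1, 1, 1, 1, 1, 1]

```text
time: 2.5
position: [0.4774, -0.3032, 0.244]
tcp_rot: [0.706, -0.706, -0.041, 0.041]
contact_force: [1.2, 0.6, 0.3]
opening: 0.0872
```

Call:
arm_command:
  delta_rot:
    - [0, 0, 0]
    - [0, 0, 0]
    - [0, 0, 0]
    - [0, 0, 0]
  slide:
    - [0.036, 0, -0.25]
    - [0.036, 0, -0.2]
    - [0, 0, 0]
    - [0, 0, 0]
  grip: [1, 1, 1, 1]

```text
time: 2.9
position: [0.4957, -0.3672, 0.2435]
tcp_rot: [0.707, -0.705, -0.04, 0.041]
contact_force: [0.7, 1.0, -0.9]
opening: 0.0871
```

```bash
python3 - <<'E'
from h import *
s=get_state();m=camera_model("wrist");im=capture("wrist")[:,:,::-1].copy();cv2.imwrite("pics/w1.png",im)
print(s["position"],s["contact_force"],proj("wrist",np.array([.498,-.389,.053]),m)); np.save("w1.npy",m,allow_pickle=True)
E
```

```text
[ 0.49565388 -0.36715574  0.24348322] [ 0.70069899  1.03625937 -0.88858797] [261.23005822 192.95871114]
```

View pics/w1.png

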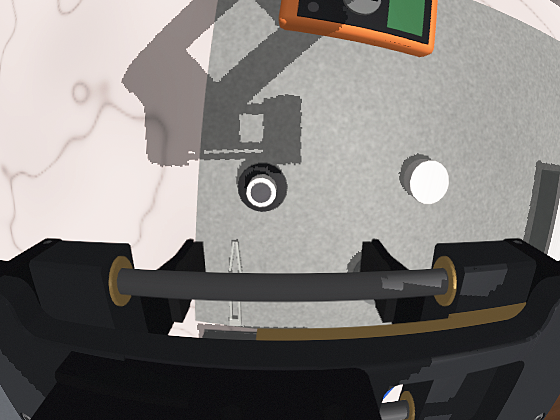

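The wrist view shows the cap centre at (261,192), against a prediction of (261.2,193), so the position holds. The jaws' width is clear around it.

Call:
arm_command:
  delta_rot:
    - [0, 0, 0]
    - [0, 0, 0]
    - [0, 0, 0]
    - [0, 0, 0]
    - [0, 0, 0]
    - [0, 0, 0]
    - [0, 0, 0]
  slide:
    - [-0.002, 0, -0.146]
    - [0, 0.25, 0]
    - [0, 0.25, 0]
    - [0, 0.25, 0]
    - [0, 0.25, 0]
    - [0, 0, 0]
    - [0, 0, 0]
  grip: [1, 1, 1, 1, 1, 1, 1]

```text
time: 3.65
position: [0.4983, -0.3877, 0.0949]
tcp_rot: [0.706, -0.705, -0.041, 0.042]
contact_force: [0.2, -0.6, 1.4]
opening: 0.0871
```

```bash
python3 - <<'E'
from h import *
s=get_state();m=camera_model("wrist");im=capture("wrist")[:,:,::-1].copy();cv2.imwrite("pics/w2.png",im)
print(s["position"],s["contact_force"],proj("wrist",np.array([.498,-.389,.053]),m))
E
```

```text
[ 0.49827605 -0.3877349   0.09488019] [ 0.15481772 -0.57073675  1.43298842] [280.58250368 246.60526198]
```

View pics/w2.png

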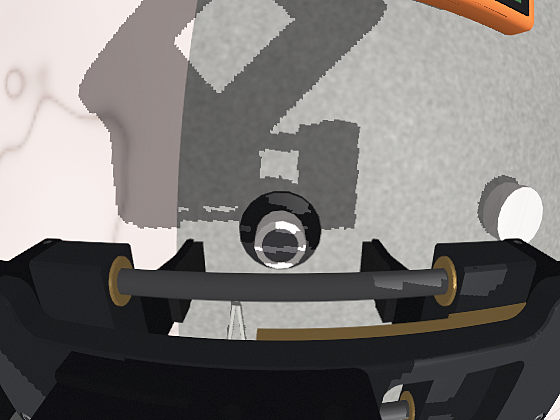

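The cap is centred at (280,244) between the jaws, as predicted. I'll descend and grip.

Call:
arm_command:
  delta_rot:
    - [0, 0, 0]
    - [0, 0, 0]
    - [0, 0, 0]
    - [0, 0, 0]
    - [0, 0, 0]
    - [0, 0, 0]
    - [0, 0, 0]
    - [0, 0, 0]
    - [0, 0, 0]
    - [0, 0, 0]
    - [0, 0, 0]
  slide:
    - [0, 0.1, -0.007]
    - [0, 0.1, 0]
    - [0, 0.07, 0]
    - [0, 0, 0]
    - [0, 0, 0]
    - [0, 0, 0]
    - [0, 0, 0]
    - [0, 0, 0]
    - [0, 0, 0]
    - [0, 0, 0]
    - [0, 0, 0]
  grip: [1, 1, 1, 1, -1, -1, -1, -1, -1, -1, -1]
  force: 20

```text
time: 4.8
position: [0.4985, -0.39, 0.0541]
tcp_rot: [-0.706, 0.706, 0.041, -0.041]
contact_force: [-0.1, 0.2, -1.3]
opening: 0.039
```

Call:
arm_command:
  delta_rot:
    - [0, 0, 0]
    - [0, 0, 0]
    - [0, 0, 0]
    - [0, 0, 0]
  slide:
    - [0, 0, 0]
    - [0, 0, 0]
    - [0, 0, 0]
    - [0, 0, 0]
  grip: [-1, -1, -1, -1]

```text
time: 5.2
position: [0.4985, -0.39, 0.054]
tcp_rot: [0.706, -0.706, -0.041, 0.041]
contact_force: [-0.2, 0.5, -0.0]
opening: 0.0311
```

Call:
arm_command:
  delta_rot:
    - [0, 0, 0]
    - [0, 0, 0]
    - [0, 0, 0]
    - [0, 0, 0]
    - [0, 0, 0]
    - [0, 0, 0]
    - [0, 0, 0]
  slide:
    - [0, -0.05, 0]
    - [0, -0.15, 0]
    - [0, -0.25, 0]
    - [0, -0.25, 0]
    - [0, -0.2, 0]
    - [0, -0.05, 0]
    - [0, 0, 0]
  grip: [-1, -1, -1, -1, -1, -1, -1]

```text
time: 5.9
position: [0.4991, -0.3906, 0.198]
tcp_rot: [-0.705, 0.707, 0.042, -0.041]
contact_force: [0.6, 0.5, -2.5]
opening: 0.0315
```

Call:
arm_command:
  delta_rot:
    - [0, 0, 0]
    - [0, 0, 0]
    - [0, 0, 0]
    - [0, 0, 0]
    - [0, 0, 0]
    - [0, 0, 0]
    - [0, 0, 0]
    - [0, 0, 0]
    - [0, 0, 0]
    - [0, 0, 0]
    - [0, 0, 0]
    - [0, 0, 0]
  slide:
    - [0.02, 0, 0.1]
    - [0.04, 0, 0.2]
    - [0.04, 0, 0.3]
    - [0.04, 0, 0.3]
    - [0.04, 0, 0.3]
    - [0.04, 0, 0.3]
    - [0.04, 0, 0.3]
    - [0.04, 0, 0.3]
    - [0.04, 0, 0.3]
    - [0.04, 0, 0.3]
    - [0.04, 0, 0.3]
    - [0.039, 0, 0.2]
  grip: [-1, -1, -1, -1, -1, -1, -1, -1, -1, -1, -1, -1]

```text
time: 7.1
position: [0.5081, 0.0983, 0.1937]
tcp_rot: [0.706, -0.705, -0.04, 0.044]
contact_force: [1.0, -1.2, -1.4]
opening: 0.0313
```

Call:
arm_command:
  delta_rot:
    - [0, 0, 0]
    - [0, 0, 0]
    - [0, 0, 0]
    - [0, 0, 0]
    - [0, 0, 0]
  slide:
    - [0, 0, 0.123]
    - [0, 0, 0.04]
    - [0, 0, 0]
    - [0, 0, 0]
    - [0, 0, 0]
  grip: [-1, -1, -1, -1, -1]

```text
time: 7.6
position: [0.508, 0.118, 0.196]
tcp_rot: [-0.706, 0.706, 0.04, -0.041]
contact_force: [-0.3, -0.5, -1.1]
opening: 0.0314
```

```bash
python3 - <<'E'
from h import *
s=get_state();m=camera_model("wrist");im=capture("wrist")[:,:,::-1].copy();cv2.imwrite("pics/w3.png",im)
print(s["position"],s["contact_force"],s["opening"],proj("wrist",np.array([.5075,.120,.064]),m))
E
```

```text
[0.50795588 0.11798812 0.19604799] [-0.26332315 -0.47942086 -1.12349891] 0.03144730673704052 [285.0985488 207.5386418]
```

View pics/w3.png

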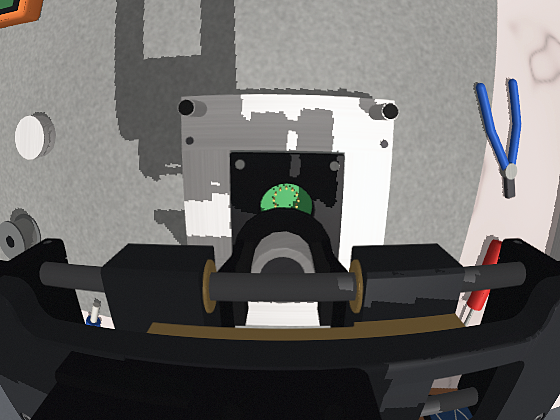

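The wrist view shows the carrier's front corners near (231,153) and (343,152), with the nest at about (286,200) partly hidden by the held flange. I'll measure the carrier edges from this view.

```bash
python3 - <<'E'
from h import *
m=camera_model("wrist"); g=cv2.imread("pics/w3.png",0).astype(int)
for r in(170,185,200): 
    row=np.diff(cv2.GaussianBlur(g.astype(np.float32),(3,3),0)[r]); print(r,[(int(i),int(row[i])) for i in np.where(abs(row)>12)[0] if 215<i<360])
for c in(250,265,275,310,325):
    col=np.diff(cv2.GaussianBlur(g.astype(np.float32),(3,3),0)[:,c]); print(c,[(int(i),int(col[i])) for i in np.where(abs(col)>12)[0] if 135<i<215])
L=onz("wrist",231,185,.064,m);R=onz("wrist",343.,185,.064,m);F=onz("wrist",287,152.5,.064,m)
f=np.radians(6.65);ex=np.array([np.cos(f),np.sin(f)]);ey=np.array([-ex[1],ex[0]])
print(L,R,np.linalg.norm(L-R)); 
print("centre",((L+R)/2)[:2]@ey*ey+((F[:2]@ex)+.049)*ex)
C=np.array([.5075,.12])
for a in(0,45,90,135,180,225,270,315): print(a,proj("wrist",np.array([*(C+.0235*(np.cos(np.radians(a))*ex+np.sin(np.radians(a))*ey)),.064]),m).round(1))
E
```

```text
170 [(228, -35), (229, -54), (230, -26), (288, 16), (289, 20), (298, -14), (299, -23), (330, 16), (331, 20), (332, 13), (335, -16), (337, 19), (342, 32), (343, 78), (344, 59), (345, 12)]
185 [(216, 27), (218, -23), (219, -34), (220, -12), (228, -22), (229, -47), (230, -39), (273, 13), (274, 14), (277, 35), (278, 48), (279, 23), (281, -22), (282, -36), (284, 23), (288, -24), (290, 29), (293, -13), (294, -16), (295, -25), (296, -32), (297, -27), (298, -15), (336, 25), (337, 22), (342, 63), (343, 78), (344, 29)]
200 [(228, -61), (229, -92), (230, -56), (259, 17), (260, 50), (261, 52), (262, 17), (271, 15), (272, 15), (274, -19), (294, -22), (295, -23), (296, 29), (297, 31), (298, -31), (299, -46), (300, -12), (310, -18), (311, -17), (315, 17), (316, 18), (318, -16), (319, -26), (320, -13), (335, 17), (336, 24), (341, 59), (342, 84), (343, 35)]
250 [(149, -25), (150, -31), (151, -36), (152, -20), (212, 16)]
265 [(149, -23), (150, -30), (151, -33), (152, -23), (191, 22), (192, 41), (193, 42), (194, 22), (208, -17), (209, -61), (210, -50)]
275 [(149, -22), (150, -27), (151, -30), (152, -28), (184, 32), (185, 73), (186, 37), (190, -21), (191, -14), (192, 32), (193, 39), (195, -22), (196, -16), (199, 16), (201, -29), (202, -30), (204, 43), (205, 21), (206, -57), (207, -70), (208, -20)]
310 [(150, -27), (151, -33), (152, -35), (153, -18), (197, 14), (213, -18), (214, -12)]
325 [(150, -21), (151, -31), (152, -36), (153, -28), (203, 18)]
[0.49316733 0.07146193 0.064     ] [0.48198138 0.16727987 0.064     ] 0.09646866122324708
centre [0.50880962 0.12184668]
0 [285.1 232.8]
45 [303.9 225.4]
90 [312.1 207.2]
135 [304.6 188.5]
180 [285.2 180.6]
225 [265.7 188.5]
270 [258.1 207.3]
315 [266.3 225.4]
```

```bash
python3 - <<'E'
from h import *
s=get_state();m=camera_model("wrist");T=s["position"]
f=np.radians(6.65);ex=np.array([np.cos(f),np.sin(f)]);ey=np.array([-ex[1],ex[0]])
for z in(.166,.171):
  print(z,[tuple(proj("wrist",np.array([*(T[:2]+.028*(np.cos(np.radians(a))*ex+np.sin(np.radians(a))*ey)),z]),m).round(1)) for a in(130,155,180,205,230)])
a=cv2.imread("pics/w3.png")[170:320,205:365]; cv2.imwrite("pics/c3.png",cv2.resize(a,None,fx=4,fy=4))
print(T)
E
```

```text
0.166 [(np.float64(321.4), np.float64(224.9)), (np.float64(304.4), np.float64(212.1)), (np.float64(282.7), np.float64(207.4)), (np.float64(261.0), np.float64(212.1)), (np.float64(244.0), np.float64(224.9))]
0.171 [(np.float64(322.5), np.float64(227.8)), (np.float64(305.0), np.float64(214.7)), (np.float64(282.7), np.float64(209.9)), (np.float64(260.4), np.float64(214.7)), (np.float64(242.9), np.float64(227.8))]
[0.50812777 0.11796052 0.19628386]
```

View pics/c3.png

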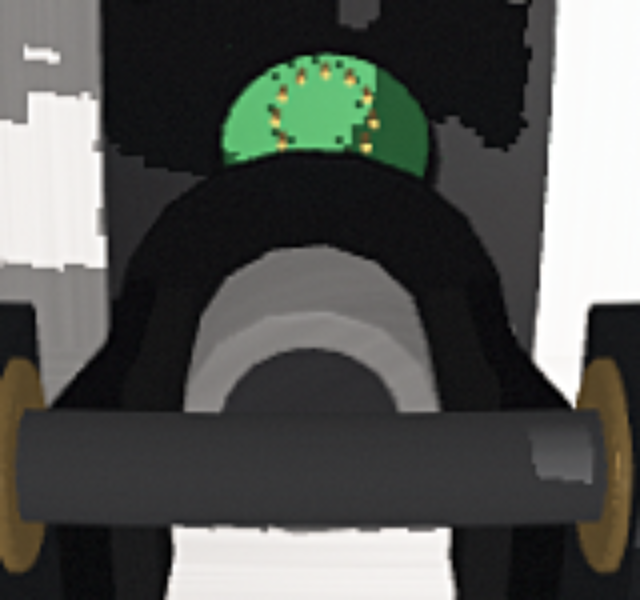

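The crop shows the flange front edge at row 207.5 (predicted 207.4), so the cartridge axis is on the TCP. The nest centre column is 286.6, which puts the nest at about (0.508,0.1213).

Call:
arm_command:
  delta_rot:
    - [0, 0, 0]
    - [0, 0, 0]
    - [0, 0, 0]
    - [0, 0, 0]
    - [0, 0, 0]
    - [0, 0, 0]
    - [0, 0, 0]
    - [0, 0, 0]
    - [0, 0, 0]
    - [0, 0, 0]
  slide:
    - [0.004, 0, 0.022]
    - [0, 0.15, 0]
    - [0, 0.2, 0]
    - [0, 0.1, 0]
    - [0, 0.04, 0]
    - [0, 0.03, 0]
    - [0, 0.03, 0]
    - [0, 0.03, 0]
    - [0, 0, 0]
    - [0, 0, 0]
  grip: [-1, -1, -1, -1, -1, -1, -1, -1, -1, -1]

```text
time: 8.65
position: [0.5086, 0.1224, 0.1099]
tcp_rot: [0.706, -0.706, -0.041, 0.041]
contact_force: [-0.5, 0.2, -1.4]
opening: 0.0311
```

Call:
arm_command:
  delta_rot:
    - [0, 0, 0]
    - [0, 0, 0]
    - [0, 0, 0]
    - [0, 0, 0]
    - [0, 0, 0]
    - [0, 0, 0]
    - [0, 0, 0]
  slide:
    - [0, 0.015, -0.006]
    - [0, 0.015, 0]
    - [0, 0.015, 0]
    - [0, 0.015, 0]
    - [0, 0.015, 0]
    - [0, 0, 0]
    - [0, 0, 0]
  grip: [-1, -1, -1, -1, -1, -1, -1]

```text
time: 9.35
position: [0.5085, 0.1215, 0.0982]
tcp_rot: [-0.706, 0.706, 0.041, -0.041]
contact_force: [-0.8, -0.2, -2.3]
opening: 0.0314
```

Call:
arm_command:
  delta_rot:
    - [0, 0, 0]
    - [0, 0, 0]
    - [0, 0, 0]
    - [0, 0, 0]
    - [0, 0, 0]
  slide:
    - [0, 0.008, 0]
    - [0, 0.008, 0]
    - [0, 0.006, 0]
    - [0, 0, 0]
    - [0, 0, 0]
  grip: [-1, -1, -1, -1, -1]

```text
time: 9.85
position: [0.5087, 0.1215, 0.0951]
tcp_rot: [-0.706, 0.706, 0.041, -0.041]
contact_force: [0.8, 0.1, -1.7]
opening: 0.0317
```

Call:
arm_command:
  delta_rot:
    - [0, 0, 0]
    - [0, 0, 0]
    - [0, 0, 0]
  slide:
    - [0, 0.007, 0]
    - [0, 0, 0]
    - [0, 0, 0]
  grip: [-1, -1, -1]

```text
time: 10.15
position: [0.5088, 0.1215, 0.0941]
tcp_rot: [-0.706, 0.706, 0.041, -0.041]
contact_force: [2.3, 0.4, -0.1]
opening: 0.0313
```

Call:
arm_command:
  delta_rot:
    - [0, 0, 0]
    - [0, 0, 0]
    - [0, 0, 0]
  slide:
    - [0.004, 0.006, 0]
    - [0, 0, 0]
    - [0, 0, 0]
  grip: [-1, -1, -1]

```text
time: 10.45
position: [0.509, 0.1215, 0.0932]
tcp_rot: [-0.706, 0.706, 0.041, -0.041]
contact_force: [-2.0, -0.8, 3.7]
opening: 0.0318
```

The vertical force rose by 5 N at the expected seated height. I'll release, lift and look.

Call:
arm_command:
  delta_rot:
    - [0, 0, 0]
    - [0, 0, 0]
    - [0, 0, 0]
    - [0, 0, 0]
    - [0, 0, 0]
    - [0, 0, 0]
    - [0, 0, 0]
    - [0, 0, 0]
    - [0, 0, 0]
    - [0, 0, 0]
    - [0, 0, 0]
  slide:
    - [0, 0, 0]
    - [0, 0, 0]
    - [0, 0, 0]
    - [0, 0, 0]
    - [0, -0.05, 0]
    - [0, -0.15, 0]
    - [0, -0.3, 0]
    - [0, -0.3, 0]
    - [0, -0.3, 0]
    - [0, 0, 0]
    - [0, 0, 0]
  grip: [-0.1, 0.2, 0.6, 1, 1, 1, 1, 1, 1, 1, 1]

```text
time: 11.55
position: [0.5099, 0.1216, 0.2601]
tcp_rot: [0.706, -0.706, -0.043, 0.04]
contact_force: [-0.1, 0.3, -0.8]
opening: 0.0864
```

```bash
python3 - <<'E'
from h import *
s=get_state();m=camera_model("wrist");im=capture("wrist")[:,:,::-1].copy()
print(s["position"],s["contact_force"],s["opening"],proj("wrist",np.array([.5085,.1215,.093]),m))
b=capture("scene")[:,:,::-1]; b=cv2.resize(b[120:260,225:375],None,fx=3,fy=3,interpolation=cv2.INTER_CUBIC)
c=np.zeros((420,800,3),np.uint8); c[:,:350]=im[:,110:460]; c[:,350:]=b; cv2.imwrite("pics/w4.png",c); cv2.imwrite("pics/w4f.png",im)
E
```

```text
[0.50994703 0.12162212 0.26014924] [-0.12373487  0.30999905 -0.76488857] 0.0864485528329268 [282.74150342 196.03006399]
```

View pics/w4.png

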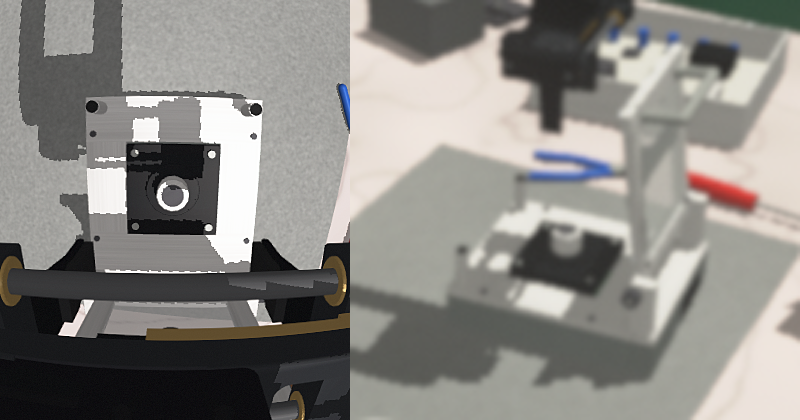

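The cap sits centred at (283,195), where a seated cartridge is predicted (282.7,196), and the flange is flat in the scene view. Next I'll turn the tool by 90° and go above the handle.

Call:
arm_command:
  delta_rot:
    - [0, 1, 0]
    - [0, 1, 0]
    - [0, 1, 0]
    - [0, 1, 0]
    - [0, 1, 0]
    - [0, 1, 0]
    - [0, 1, 0]
    - [0, 1, 0]
    - [0, 1, 0]
    - [0, 1, 0]
    - [0, 1, 0]
    - [0, 0.25, 0]
  slide:
    - [0, -0.2, 0]
    - [0, -0.2, 0]
    - [0, -0.2, 0]
    - [0, -0.1, 0]
    - [0, 0, 0]
    - [0, 0, 0]
    - [0, 0, 0]
    - [0, 0, 0]
    - [0, 0, 0]
    - [0, 0, 0]
    - [0, 0, 0]
    - [0, 0, 0]
  grip: [-0.22, -0.22, -0.22, -0.22, -0.22, -0.22, -0.22, -0.22, -0.22, -0.22, -0.22, -0.22]

```text
time: 12.85
position: [0.5084, 0.1214, 0.3607]
tcp_rot: [-0.526, 0.528, -0.472, 0.47]
contact_force: [-0.0, -0.1, 0.3]
opening: 0.0339
```

Call:
arm_command:
  delta_rot:
    - [0, 0, 0]
    - [0, 0, 0]
    - [0, 0, 0]
    - [0, 0, 0]
    - [0, 0, 0]
    - [0, 0, 0]
  slide:
    - [0, 0, 0.2]
    - [0, 0, 0.3]
    - [0, 0, 0.257]
    - [0, 0, 0.1]
    - [0, 0, 0]
    - [0, 0, 0]
  grip: [-0.22, -0.22, -0.22, -0.22, -0.22, -0.22]

```text
time: 13.45
position: [0.6359, 0.1364, 0.3607]
tcp_rot: [-0.527, 0.529, -0.471, 0.469]
contact_force: [-0.4, 0.4, -0.6]
opening: 0.0342
```

```bash
python3 - <<'E'
from h import *
s=get_state();m=camera_model("wrist");im=capture("wrist")[:,:,::-1].copy();cv2.imwrite("pics/w5.png",im)
f=np.radians(6.65);ex=np.array([np.cos(f),np.sin(f)]);ey=np.array([-ex[1],ex[0]])
print(s["position"],s["tcp_rot"],s["contact_force"],s["opening"])
for y in(-.05,0,.05):print(proj("wrist",np.array([*(np.array([.5085,.1215])+.1296*ex+y*ey),.279]),m))
c=np.zeros((420,800,3),np.uint8); c[:,:350]=im[:,110:460]
b=capture("scene")[:,:,::-1]; c[:,350:]=cv2.resize(b[90:230,275:425],None,fx=3,fy=3,interpolation=cv2.INTER_CUBIC); cv2.imwrite("pics/w5.png",c)
E
```

```text
[0.63593682 0.13641445 0.36070543] [-0.52722053  0.52939748 -0.47101989  0.46895318] [-0.42751128  0.41444475 -0.57111174] 0.03424963140904651
[286.24155964 285.14778991]
[286.59679466 223.87669747]
[286.87461099 154.04144512]
```

View pics/w5.png

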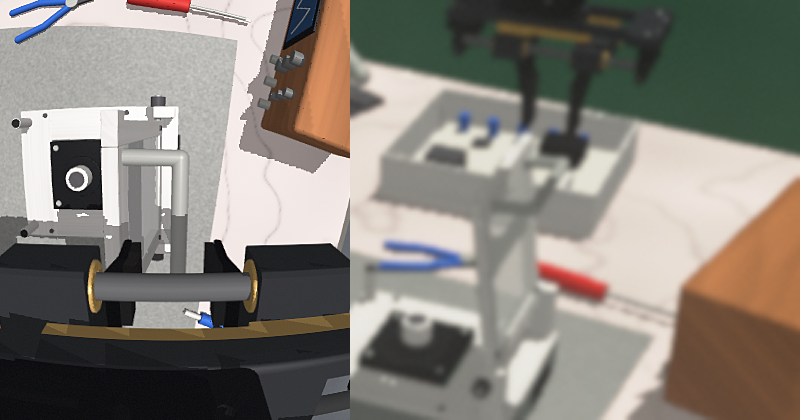

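The wrist view shows the handle bar vertical at column 289.5, about 2 mm beyond the predicted 286.6. It is between the fingers, and the leg is at the expected row.

Call:
arm_command:
  delta_rot:
    - [0, 0, 0]
    - [0, 0, 0]
    - [0, 0, 0]
    - [0, 0, 0]
    - [0, 0, 0]
    - [0, 0, 0]
    - [0, 0, 0]
  slide:
    - [0, 0, 0.024]
    - [0, 0.1, 0]
    - [0, 0.1, 0]
    - [0, 0.1, 0]
    - [0, 0.1, 0]
    - [0, 0, 0]
    - [0, 0, 0]
  grip: [-0.22, -0.22, -0.22, -0.22, -0.22, -0.22, -0.22]

```text
time: 14.25
position: [0.64, 0.1369, 0.3022]
tcp_rot: [-0.528, 0.529, -0.47, 0.47]
contact_force: [0.8, -0.2, 1.1]
opening: 0.0341
```

Call:
arm_command:
  delta_rot:
    - [0, 0, 0]
    - [0, 0, 0]
    - [0, 0, 0]
    - [0, 0, 0]
  slide:
    - [0, 0.06, 0]
    - [0, 0.06, 0]
    - [0, 0, 0]
    - [0, 0, 0]
  grip: [-0.22, -0.22, -0.22, -0.22]

```text
time: 14.65
position: [0.6402, 0.1369, 0.2847]
tcp_rot: [-0.528, 0.529, -0.47, 0.47]
contact_force: [0.4, -0.2, 0.1]
opening: 0.0341
```

Call:
arm_command:
  delta_rot:
    - [0, 0, 0]
    - [0, 0, 0]
    - [0, 0, 0]
    - [0, 0, 0]
    - [0, 0, 0]
  slide:
    - [0, 0, 0]
    - [0, 0, 0]
    - [0, 0, 0]
    - [0, 0, 0]
    - [0, 0, 0]
  grip: [-1, -1, -1, -1, -1]
  force: 12

```text
time: 15.15
position: [0.6402, 0.1369, 0.2853]
tcp_rot: [-0.528, 0.528, -0.47, 0.47]
contact_force: [-0.7, 0.6, 1.0]
opening: 0.0114
```

```bash
python3 - <<'E'
import numpy as np
th=np.r_[1.45,1.44,1.42,np.arange(1.38,0.0999,-.04)]
b=np.c_[-(.175*np.sin(th)+.046*np.cos(th)), -.175*np.cos(th)+.046*np.sin(th)]
d=np.diff(b,axis=0)/.15
for t,r,p in zip(th[1:],d,b[1:]-b[0]): print(round(t,2),r.round(3),p.round(4))
E
```

```text
1.44 [-0.002 -0.012] [-0.0002 -0.0018]
1.42 [-0.003 -0.024] [-0.0007 -0.0054]
1.38 [-0.004 -0.048] [-0.0013 -0.0126]
1.34 [-0.002 -0.048] [-0.0016 -0.0198]
1.3 [-0.    -0.048] [-0.0017 -0.0271]
1.26 [ 0.002 -0.048] [-0.0014 -0.0343]
1.22 [ 0.004 -0.048] [-0.0009 -0.0415]
1.18 [ 0.005 -0.048] [-0.0001 -0.0487]
1.14 [ 0.007 -0.048] [ 0.001  -0.0559]
1.1 [ 0.009 -0.047] [ 0.0024 -0.063 ]
1.06 [ 0.011 -0.047] [ 0.0041 -0.07  ]
1.02 [ 0.013 -0.046] [ 0.0061 -0.077 ]
0.98 [ 0.015 -0.046] [ 0.0083 -0.0839]
0.94 [ 0.017 -0.045] [ 0.0108 -0.0906]
0.9 [ 0.019 -0.045] [ 0.0136 -0.0973]
0.86 [ 0.02  -0.044] [ 0.0166 -0.1039]
0.82 [ 0.022 -0.043] [ 0.0199 -0.1103]
0.78 [ 0.024 -0.042] [ 0.0235 -0.1166]
0.74 [ 0.025 -0.041] [ 0.0273 -0.1228]
0.7 [ 0.027 -0.04 ] [ 0.0313 -0.1288]
0.66 [ 0.029 -0.039] [ 0.0356 -0.1346]
0.62 [ 0.03  -0.038] [ 0.0401 -0.1403]
0.58 [ 0.032 -0.036] [ 0.0449 -0.1457]
0.54 [ 0.033 -0.035] [ 0.0498 -0.151 ]
0.5 [ 0.034 -0.034] [ 0.055  -0.1561]
0.46 [ 0.036 -0.032] [ 0.0604 -0.161 ]
0.42 [ 0.037 -0.031] [ 0.0659 -0.1656]
0.38 [ 0.038 -0.029] [ 0.0716 -0.17  ]
0.34 [ 0.039 -0.028] [ 0.0775 -0.1742]
0.3 [ 0.04  -0.026] [ 0.0836 -0.1782]
0.26 [ 0.041 -0.025] [ 0.0898 -0.1819]
0.22 [ 0.042 -0.023] [ 0.0962 -0.1853]
0.18 [ 0.043 -0.021] [ 0.1027 -0.1885]
0.14 [ 0.044 -0.02 ] [ 0.1093 -0.1914]
0.1 [ 0.045 -0.018] [ 0.116  -0.1941]
```

Call:
arm_command:
  delta_rot:
    - [0, 0, 0]
    - [0, 0, 0]
    - [0, 0, 0]
    - [0, 0, 0]
    - [0, 0, 0]
    - [0, 0, 0]
    - [0, 0, 0]
  slide:
    - [0, -0.002, -0.012]
    - [0, -0.003, -0.024]
    - [0, -0.004, -0.048]
    - [0, -0.002, -0.048]
    - [0, 0, -0.048]
    - [0, 0.002, -0.048]
    - [0, 0.004, -0.048]
  grip: [-1, -1, -1, -1, -1, -1, -1]
  force: 18

```text
time: 15.85
position: [0.5987, 0.1327, 0.2865]
tcp_rot: [0.529, -0.528, 0.47, -0.47]
contact_force: [3.3, 3.9, 4.3]
opening: 0.0112
```

Call:
arm_command:
  delta_rot:
    - [0, 0, 0]
    - [0, 0, 0]
    - [0, 0, 0]
    - [0, 0, 0]
    - [0, 0, 0]
    - [0, 0, 0]
    - [0, 0, 0]
    - [0, 0, 0]
  slide:
    - [0, 0.005, -0.048]
    - [0, 0.007, -0.048]
    - [0, 0.009, -0.047]
    - [0, 0.011, -0.047]
    - [0, 0.013, -0.046]
    - [0, 0.015, -0.046]
    - [0, 0.017, -0.045]
    - [0, 0.019, -0.045]
  grip: [-1, -1, -1, -1, -1, -1, -1, -1]

```text
time: 16.65
position: [0.5429, 0.1264, 0.2714]
tcp_rot: [0.529, -0.528, 0.47, -0.469]
contact_force: [1.6, 5.5, 3.1]
opening: 0.0115
```

Call:
arm_command:
  delta_rot:
    - [0, 0, 0]
    - [0, 0, 0]
    - [0, 0, 0]
    - [0, 0, 0]
    - [0, 0, 0]
    - [0, 0, 0]
    - [0, 0, 0]
    - [0, 0, 0]
    - [0, 0, 0]
  slide:
    - [-0.004, 0.02, -0.044]
    - [-0.003, 0.022, -0.043]
    - [0, 0.024, -0.042]
    - [0, 0.025, -0.041]
    - [0, 0.027, -0.04]
    - [0, 0.029, -0.039]
    - [0, 0.03, -0.038]
    - [0, 0.032, -0.036]
    - [0, 0.033, -0.035]
  grip: [-1, -1, -1, -1, -1, -1, -1, -1, -1]

```text
time: 17.55
position: [0.4898, 0.1207, 0.2348]
tcp_rot: [0.529, -0.528, 0.47, -0.47]
contact_force: [3.6, 5.1, 1.7]
opening: 0.0112
```

Call:
arm_command:
  delta_rot:
    - [0, 0, 0]
    - [0, 0, 0]
    - [0, 0, 0]
    - [0, 0, 0]
    - [0, 0, 0]
    - [0, 0, 0]
    - [0, 0, 0]
    - [0, 0, 0]
  slide:
    - [-0.004, 0.034, -0.034]
    - [-0.003, 0.036, -0.032]
    - [0, 0.037, -0.031]
    - [0, 0.038, -0.029]
    - [0, 0.039, -0.028]
    - [0, 0.04, -0.026]
    - [0, 0.041, -0.025]
    - [0, 0.042, -0.023]
  grip: [-1, -1, -1, -1, -1, -1, -1, -1]

```text
time: 18.35
position: [0.456, 0.1174, 0.1886]
tcp_rot: [0.528, -0.528, 0.47, -0.47]
contact_force: [3.3, 2.1, 2.6]
opening: 0.0114
```

Call:
arm_command:
  delta_rot:
    - [0, 0, 0]
    - [0, 0, 0]
    - [0, 0, 0]
    - [0, 0, 0]
    - [0, 0, 0]
    - [0, 0, 0]
    - [0, 0, 0]
  slide:
    - [0, 0.022, -0.011]
    - [0, 0.021, -0.01]
    - [0, 0.022, -0.01]
    - [0, 0.022, -0.01]
    - [0, 0.022, -0.009]
    - [0, 0.023, -0.009]
    - [0, 0, 0]
  grip: [-1, -1, -1, -1, -1, -1, -1]

```text
time: 19.05
position: [0.4473, 0.1165, 0.1687]
tcp_rot: [0.528, -0.528, 0.47, -0.47]
contact_force: [3.8, 3.4, 1.4]
opening: 0.0113
```

Call:
arm_command:
  delta_rot:
    - [0, 0, 0]
    - [0, 0, 0]
    - [0, 0, 0]
    - [0, 0, 0]
    - [0, 0, 0]
    - [0, 0, 0]
    - [0, 0, 0]
  slide:
    - [0, 0.015, -0.005]
    - [0, 0.015, -0.005]
    - [0, 0.015, -0.005]
    - [0, 0.015, -0.005]
    - [0, 0.015, -0.004]
    - [0, 0.01, -0.003]
    - [0, 0, 0]
  grip: [-1, -1, -1, -1, -1, -1, -1]

```text
time: 19.75
position: [0.4434, 0.1161, 0.1569]
tcp_rot: [0.528, -0.528, 0.47, -0.47]
contact_force: [1.1, 3.1, 7.6]
opening: 0.011
```

Call:
arm_command:
  delta_rot:
    - [0, 0, 0]
    - [0, 0, 0]
    - [0, 0, 0]
    - [0, 0, 0]
    - [0, 0, 0]
  slide:
    - [0, 0.01, -0.003]
    - [0, 0.01, -0.002]
    - [0, 0.005, 0]
    - [0, 0, 0]
    - [0, 0, 0]
  grip: [-1, -1, -1, -1, -1]
  force: 40

```text
time: 20.25
position: [0.4425, 0.116, 0.1535]
tcp_rot: [-0.528, 0.528, -0.47, 0.47]
contact_force: [-2.8, 1.9, 11.0]
opening: 0.0105
```

Call:
arm_command:
  delta_rot:
    - [0, 0, 0]
    - [0, 0, 0]
    - [0, 0, 0]
    - [0, 0, 0]
  slide:
    - [0, 0.008, 0.002]
    - [0, 0.006, 0]
    - [0, 0, 0]
    - [0, 0, 0]
  grip: [-1, -1, -1, -1]

```text
time: 20.65
position: [0.4419, 0.116, 0.1512]
tcp_rot: [-0.528, 0.529, -0.471, 0.469]
contact_force: [-5.5, 1.1, 13.4]
opening: 0.0107
```

Call:
arm_command:
  delta_rot:
    - [0, 0, 0]
    - [0, 0, 0]
    - [0, 0, 0]
    - [0, 0, 0]
  slide:
    - [0, 0.005, -0.006]
    - [0, 0.005, 0]
    - [0, 0, 0]
    - [0, 0, 0]
  grip: [-1, -1, -1, -1]

```text
time: 21.05
position: [0.4416, 0.116, 0.15]
tcp_rot: [-0.528, 0.529, -0.47, 0.47]
contact_force: [-5.0, 2.9, 14.1]
opening: 0.0106
```

Call:
arm_command:
  delta_rot:
    - [0, 0, 0]
    - [0, 0, 0]
    - [0, 0, 0]
    - [0, 0, 0]
  slide:
    - [0, 0.007, -0.004]
    - [0, 0.007, 0]
    - [0, 0, 0]
    - [0, 0, 0]
  grip: [-1, -1, -1, -1]

```text
time: 21.45
position: [0.4414, 0.116, 0.1494]
tcp_rot: [-0.528, 0.528, -0.47, 0.47]
contact_force: [-7.2, 2.4, 22.0]
opening: 0.0107
```

The force jumped to 22 N with little motion, so the lid is on its stops. I'll check with one picture.

```bash
python3 - <<'E'
from h import *
s=get_state();im=capture("wrist")[:,:,::-1]
b=capture("scene")[:,:,::-1]
c=np.zeros((420,800,3),np.uint8); c[:,:350]=im[:,110:460]; c[:,350:]=cv2.resize(b[120:260,225:375],None,fx=3,fy=3,interpolation=cv2.INTER_CUBIC); cv2.imwrite("pics/w6.png",c)
s=get_state();print(s["time"],s["position"],s["contact_force"],s["opening"])
E
```

```text
21.55 [0.44144197 0.11596099 0.14936564] [-7.56822497  2.18986515 22.91056792] 0.010930534981843763
```

View pics/w6.png

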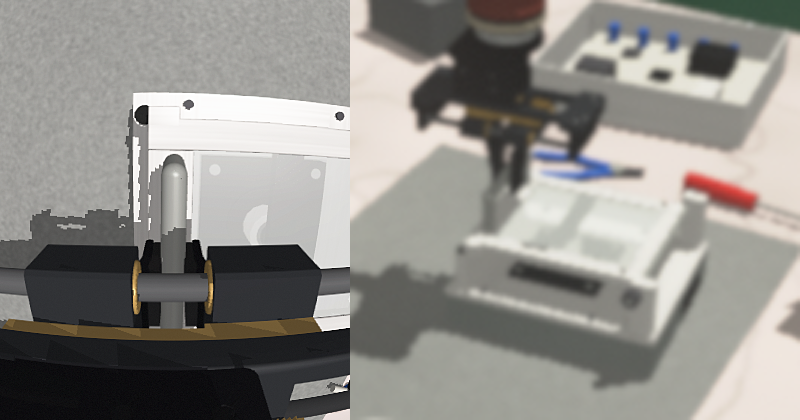

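The lid looks level in both views. I'll add a slight extra push to confirm the stiff stop, then hold it for a second.

Call:
arm_command:
  delta_rot:
    - [0, 0, 0]
    - [0, 0, 0]
    - [0, 0, 0]
    - [0, 0, 0]
    - [0, 0, 0]
    - [0, 0, 0]
    - [0, 0, 0]
    - [0, 0, 0]
    - [0, 0, 0]
    - [0, 0, 0]
  slide:
    - [0, 0.004, 0]
    - [0, 0, 0]
    - [0, 0, 0]
    - [0, 0, 0]
    - [0, 0, 0]
    - [0, 0, 0]
    - [0, 0, 0]
    - [0, 0, 0]
    - [0, 0, 0]
    - [0, 0, 0]
  grip: [-1, -1, -1, -1, -1, -1, -1, -1, -1, -1]

```text
time: 22.55
position: [0.4414, 0.116, 0.1493]
tcp_rot: [-0.528, 0.528, -0.47, 0.47]
contact_force: [-10.5, 2.1, 26.1]
opening: 0.0108
```

```bash
python3 -c "
from bench import *
print(sign_off())"
```

```text
the job is handed in; nothing more can be done
None
```

I set the cartridge in the nest and let go of it, then swung the lid down slowly by its handle. I pressed it onto its stops and handed the job in at 22.6 s, still holding it shut.

- **Cartridge:** contact came at the expected seated height, with about 5 N of push. After release, the wrist view showed the cap at (283,195), against (282.7,196) predicted for a flat-seated flange.
- **Lid:** it looked level in both views. The last 0.6 mm of commanded push moved the handle only 0.1 mm and raised the force to 26 N. That is above the roughly 13 N needed to reach the stops, and I held it there for about a second.
- **Disagreements:** the handle was about 3 mm farther from the nest than my model put it. A sideways load of 5 N or less showed during the swing, and about 10 N of horizontal force remains in the final hold.
- **Not checked:** I did not measure the other bench items again at the end. No move was planned near them, and none of them looked moved where they showed in the last pictures.

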